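# Check in the red canister at a dismantling bench

### The arm

A 6-joint arm with a two-finger parallel gripper is mounted at the origin on the work surface. World frame = base frame: x ahead of the robot, y to its left, z up, the work surface at z = 0. Lengths are in m, angles in degrees, forces in N, time in s.
With the tool pointing down it reaches from about 0.35 to 0.975 m from the base axis. Payload 4.9 kg.
Tool frame: the origin (TCP) lies at the very end of the fingers, on their centre line; the grasp point (between the pads) lies 19 mm behind it; z points along the fingers, y is the line along which they close (so a half turn about z gives the same grasp; the last joint's range is limited). The gripper opens to 85 mm and grips with 20 to 120 N. Pads are 22 mm wide; open, the fingers measure 114 mm over their backs; the gripper's body (76 mm by 85 mm) begins 54 mm behind the grasp point. The pads swing forward as they close: fully open they stand 13 mm farther back than shut.
Start: joints at [-81.933, 3.019, 92.412, -0, 84.569, -6.818], TCP at [0.161, -0.604, 0.231] pointing down, gripper open.
Joint ranges: [-172.51, 172.51], [-57.92, 126.97], [3.15, 148.05], [-58.71, 238.71], [5.1, 150.11], [-179.66, 179.66]. Speed limits (degrees/s): [147.25, 147.25, 180, 180, 180, 180].

### API

Orientations are given as [roll, pitch, yaw] about the fixed x, y, z axes, in that order (R = Rz(yaw) Ry(pitch) Rx(roll)).
In Python, from cell import arm, vision gives the robot as it stands. The module is installed in compiled form; this text tells all that it offers.
- The arm moves only by the tool move_arm, never from a script. Its argument "series" is text: rows parted by semicolons, each of 5 numbers parted by spaces: the shift along the tool's x, y, z in mm, then the turn about the tool's z in rad, then the finger opening in mm, from 0 to 85.4. A call has 1 to 20 rows; each row shifts and turns the commanded pose from where the row before left it, along the tool's axes as they then stand; what a row does not reach is not made up. A row lasts 1/10 s, in which the tool goes at most 50 mm and 8.59 degrees, less where a joint would pass 70% of its speed; a pose out of reach is approached as far as the arm can. A call with a gripper value outside its range is refused whole. The fingers move at their own pace and stop on an object; "grip_force" is the grip in N (left out, the last holds). Time passes only in rows, so rows that do not move let the fingers close. It gives the time, the measured TCP pose, the force, the opening and the grip force at its end, in the units of the state.
- arm.state(): the state, without advancing time (a new reading comes with each control period).
- vision.capture(name): name is "scene" or "top" or "wrist"; returns a dict with "img" (480x640x3 uint8, blue, green, red), "z_map" (480x640 float32, m along the optical axis (not along the pixel's ray), 0 where there is no reading), "K" (3x3 intrinsics, pixels), "R" (3x3) and "t" (3): a world point X has camera coordinates R X + t. Camera axes: x right, y down, z forward; pixel columns grow to the right and rows downward; lengths in m; the calibration is good to about 2 mm. A picture is of the moment at which its call begins.
- arm.hand_in(): hands the job in; it is judged then, once.
The state is a dict: "time": time; "joints": joint angles; "joint_velocities": joint speeds; "joint_efforts": joint torques, N m; "position": TCP position; "ee_rot": TCP orientation; "ft_force": force on the tool from outside, world axes, zero at the start; "wrist_torque": the same for the moment, N m; "grip_width": finger opening in m; "gripper_force": force on a finger pad.
Only numpy, scipy, OpenCV 4.12 (cv2) and the standard library are available. Lean on these libraries where they do the work, as an engineer would, in place of code of your own. Each camera call takes 0.05 s, during which the arm holds its last target. There are 200 camera calls.

### The job

Unhook the red-lidded canister from the blue rail and press it upright onto the middle of the check-in station's sprung yellow pad until the pad is fully down, holding it down for about a second so that it registers. Then stand it upright in the free space of the green tray, setting it down rather than dropping it, and let go. Leave the other canisters and the hard drive where they are.

Things in the scene. Friction and masses are not known exactly. Their poses are not given: they have to be found in the camera images.
- red_can: aluminium canister with red lid and red band near its base, closed, rigid, about 0.26 kg, hung upright on the rail at first, underside 35 mm above the table. Straight round body, 56 mm diameter, 100 mm high (lid disc to 103 mm), to grasp across its y. Origin: centre of underside, z up. On its +x side a flat steel back plate, 36 mm wide, face at x = 31 mm, z 10 to 86 mm
- red_hook (a point): underside of the strap of the red canister's steel hook, 37 mm to +x of its axis and 82 mm above its underside. The strap is 30 mm wide; a tongue hangs from its end (x 41 to 44 mm) down to z = 58 mm. The hook straddles the rail with a 10 mm gap, so it must rise more than 24 mm to come free and then move off to the rail's -x side
- rail: fixed blue steel plate, 440 mm long along its y, 6 mm thick along its x, upper edge 117 mm above the table, on a foot at each end. Origin on the table below the middle of the plate. Three canisters hang on its -x (robot) side, about 115 to 145 mm apart, in any order
- blue_can: aluminium canister with blue lid and blue band near its base, otherwise the same as the red one, also on the rail; to be left alone
- white_can: aluminium canister with white lid and white band near its base, otherwise the same as the red one, also on the rail; to be left alone
- station: fixed grey check-in station, 160 x 140 mm, 45 mm high, to the left or right of the robot (the tray is on the other side); origin at the centre of its underside; along its +x edge a black display rises to 92 mm above the table. The round yellow pad (84 mm diameter) is on its top, centred 12 mm to -x of the origin
- pad_top (a point): centre of the pad's upper face, moves with the pad; 69 mm above the table when up, 57 mm when fully down
- pad (a joint): how far the pad is pressed down, in m: 0 up, 0.012 fully down on its stop. A preloaded spring: starts to sink under about 4 to 5 N, needs about 13 N (canister weight included) to be fully down, and pushes back up when let go; it does not latch
- tray: fixed green tray, 220 mm along its x, 130 mm along its y, walls 5 mm thick and 30 mm high, inner floor 5 mm above the table. Origin at the centre of its underside. A black-lidded canister stands in the +x half
- tray_free (a point): on the tray's inner floor, middle of the free (-x) half, about 100 mm from the black canister
- black_can: aluminium canister with black lid and black band near its base, otherwise the same as the red one, standing in the tray's +x half; to be left alone
- drive: loose hard drive, 147 x 101 x 26 mm, lying flat on the table between the station and the tray; origin at the centre of its underside; to be left alone
Things that resemble listed ones, but are neither listed nor needed, are in the scene too. Leave any orange look-alike of the red_can alone.

How it is judged (in metres and radians):
On the way, in this order (a step that is already met when the one before it is completed fails the run):
1. the red canister is lifted off the rail (distance of red_can from where it was at the start of the episode above 0.05 m and contact force between red_can and rail below 0.05 N and contact force between red_can and the fingers above 0.5 N), for 0.1 s.
2. the red canister, upright and within 20 mm of the pad's centre, presses the pad fully down (within 1.5 mm) for 0.5 s (value of joint pad above 0.0105 m and contact force between red_can and station above 4 N and horizontal distance between red_can and pad_top below 0.02 m and angle between red_can's own z axis and vertical below 0.15 rad), for 0.5 s.
At the end, for the whole second after the job is handed in: the red canister stands upright (within 0.1 rad) and at rest, flat on the green tray's floor inside its walls, the pad is up again (within 3 mm), and the blue, white and black canisters and the hard drive are within 20 mm of where they started (x of red_can in the frame of tray between -0.085 and 0.085 m and y of red_can in the frame of tray between -0.042 and 0.042 m and z of red_can in the frame of tray between 0 and 0.01 m and angle between red_can's own z axis and vertical below 0.1 rad and linear speed of red_can below 0.02 m/s and value of joint pad below 0.003 m and distance of each of blue_can, white_can, black_can, drive from where it was at the start of the episode below 0.02 m); the robot touches nothing.
It fails at once if another canister or the hard drive is displaced by more than 20 mm (distance of any of blue_can, white_can, black_can, drive from where it was at the start of the episode above 0.02 m).
It fails at once if the red canister is tipped by more than 0.7 rad (angle between red_can's own z axis and vertical above 0.7 rad).
It fails at once if the red canister is dropped (faster than 0.5 m/s while the fingers do not touch it) (linear speed of red_can above 0.5 m/s and contact force between red_can and the fingers below 0.1 N).
It also fails if it takes over 64 s, if anything falls off the work surface, if the arm or the gripper's body presses on something with over 40 N, if the wrist force passes 120 N, or if a joint passes its speed limit or range.

## Working session

There is one attempt and no reset: what is moved stays moved. The work goes in short steps, Python scripts to look and compute and a tool call to move; the robot and the scene stay as the last step left them, time stands still between calls to the robot, and variables do not carry over. Pictures are saved under pics/ and viewed, at most 10 in all, crops included, and the job is handed in when it is done.

Besides the shell and the picture viewer there is one more tool, called after "Request:" by a JSON object that holds its "name" and its "arguments", one argument or row to a line. move_arm: Moves the arm, as the interface text tells. Its arguments: {"type":"object","properties":{"series":{"type":"string"},"grip_force":{"type":"number"}},"required":["series"]}

```bash
mkdir -p pics; cat > h.py <<'E'
import numpy as np,cv2
from cell import arm,vision
def pts(c):
    z=c["z_map"];v,u=np.indices(z.shape);K=c["K"]
    P=np.stack([(u-K[0,2])/K[0,0]*z,(v-K[1,2])/K[1,1]*z,z],-1)
    return (P-c["t"])@c["R"]
def save(n,img): cv2.imwrite("pics/"+n+".png",img)
E
python3 - <<'E'
from h import *
for n in("scene","top"):
    c=vision.capture(n);save(n+"1",c["img"]);np.savez(n+"1.npz",**c);print(n,c["K"].round(1).tolist(),c["R"].round(3).tolist(),c["t"].round(3))
s=arm.state();print(s)
E
```

```text
scene [[471.6, 0.0, 318.8], [0.0, 471.6, 232.6], [0.0, 0.0, 1.0]] [[-0.326, 0.945, -0.005], [0.542, 0.183, -0.82], [-0.774, -0.27, -0.572]] [ 0.154 -0.22   1.408]
top [[538.5, 0.0, 321.2], [0.0, 538.5, 240.7], [0.0, 0.0, 1.0]] [[-0.006, -1.0, -0.001], [-0.986, 0.006, -0.164], [0.164, -0.0, -0.987]] [0.015 0.552 0.864]
{'time': 0.1, 'joints': array([-8.19314635e+01,  3.05448368e+00,  9.24845695e+01,  5.07402281e-07,
        8.45690597e+01, -6.81798805e+00]), 'joint_velocities': array([ 0.04652378, -0.04495346, -0.08025679,  0.0145411 , -0.1257691 ,
        0.02876609]), 'joint_efforts': array([ 7.11538505e-04, -3.94905102e+01, -3.71359706e+01, -1.10475905e-04,
        3.98492746e-03, -7.78653259e-06]), 'position': array([ 0.16048834, -0.60345629,  0.23017147]), 'ee_rot': array([-1.79892652e+02, -1.28351885e-02,  1.48865125e+01]), 'ft_force': array([-0.43578092,  0.46000407, -0.63402199]), 'wrist_torque': array([-0.00445467, -0.00790543,  0.01673457]), 'gripper_force': 0.0, 'grip_width': 0.08560897071686197}
```

View pics/top1.png

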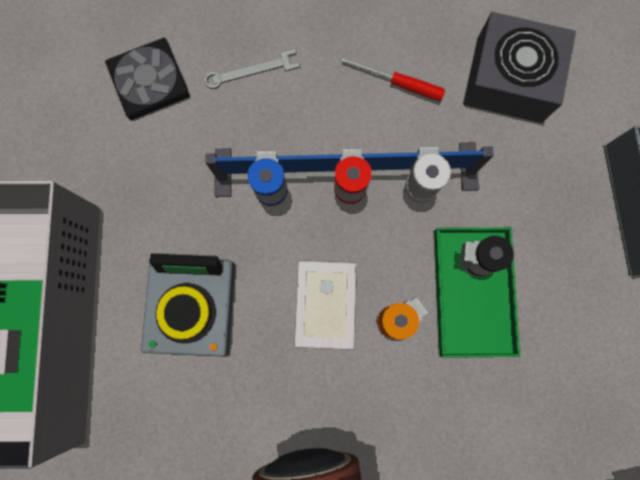

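View pics/scene1.png

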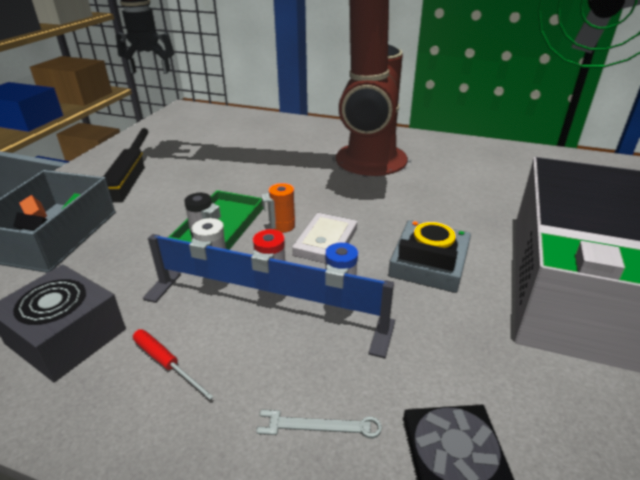

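Top view: the red lid is at (353,174), between blue (267,176) and white (431,171) on the rail. The orange look-alike stands free at (401,321), the tray free half is near (478,320), and the pad is at (184,313). Two candidates, red (353,174) and orange (401,321). The red one fits because it hangs on the rail. I'll confirm that with a crop and measure.

```bash
cat >> h.py <<'E'
def ray(c,u,v,h):
    d=np.linalg.inv(c["K"])@[u,v,1];d=c["R"].T@d;o=-c["R"].T@c["t"];return o+d*(h-o[2])/d[2]
E
python3 - <<'E'
from h import *
c=np.load("top1.npz");img=c["img"];P=pts(c)
save("crop1",cv2.resize(img[130:350,200:530],None,fx=2.4,fy=2.4,interpolation=2))
hsv=cv2.cvtColor(img,cv2.COLOR_BGR2HSV).astype(int);H,S,V=hsv[...,0],hsv[...,1],hsv[...,2]
def comp(m,u,v,r=None):
    n,l,st,ce=cv2.connectedComponentsWithStats(m.astype(np.uint8),connectivity=4)
    return l==l[v,u]
def circ(m,h,name):
    cs=max(cv2.findContours(m.astype(np.uint8),0,1)[0],key=cv2.contourArea)
    e=cv2.fitEllipse(cv2.convexHull(cs));print(name,np.round(e[0],1),np.round(e[1],1),ray(c,*e[0],h).round(4))
# lids: use height band
for n,(u,v),h in(("red",(353,165),.138),("blue",(267,165),.138),("white",(431,165),.138),("black",(493,244),.108),("orange",(401,311),.103)):
    m=np.abs(P[...,2]-h)<.008
    yy,xx=np.indices(m.shape);m&=(np.hypot(xx-u,yy-v-9)<26)
    q=P[m];print(n,m.sum(),q[:,2].mean().round(4),((q[:,:2].max(0)+q[:,:2].min(0))/2).round(4),np.ptp(q[:,:2],axis=0).round(3));circ(m,h,n)
m=(H>20)&(H<35)&(S>150)&(V>120);m[:,260:]=0;m[:, :140]=0;circ(m,.069,"pad")
yy,xx=np.indices(H.shape)
st=(np.abs(P[...,2]-.045)<.006)&(xx>130)&(xx<250)&(yy>230)&(yy<370)
r=cv2.minAreaRect((P[st][:,:2]*1000).astype(np.float32));print("station",r)
g=(H>50)&(H<75)&(S>150)&(xx>425)&(xx<530)&(yy>215)&(yy<365)
t=g&(np.abs(P[...,2]-.03)<.005);print("tray",cv2.minAreaRect((P[t][:,:2]*1000).astype(np.float32)))
cs=max(cv2.findContours(g.astype(np.uint8),0,1)[0],key=cv2.contourArea);b=cv2.boxPoints(cv2.minAreaRect(cs));print([ray(c,*p,.03).round(3)[:2] for p in b])
b=(H>105)&(H<125)&(S>120)&(P[...,2]>.108)&(P[...,2]<.125)&(yy>145)&(yy<168)&(xx>215)&(xx<485)
q=P[b];f=cv2.fitLine(q[:,:2].astype(np.float32),cv2.DIST_HUBER,0,.001,.001).ravel();print("rail",f,np.degrees(np.arctan2(f[1],f[0])),q[:,1].min(),q[:,1].max(),b.sum())
E
```

```text
red 1049 0.1369 [ 0.6432 -0.0381] [0.056 0.056]
red [353.  173.4] [36.1 36.5] [ 0.6424 -0.038   0.138 ]
blue 1052 0.137 [0.6405 0.097 ] [0.057 0.056]
blue [265.8 175.7] [36.2 36.7] [0.6397 0.097  0.138 ]
white 1050 0.1369 [ 0.6457 -0.161 ] [0.056 0.057]
white [431.7 171.5] [36.1 36.9] [ 0.6447 -0.1599  0.138 ]
black 1047 0.1069 [ 0.5222 -0.2611] [0.056 0.057]
black [495.1 252.8] [35.6 37.3] [ 0.5212 -0.2603  0.108 ]
orange 1073 0.102 [ 0.4183 -0.111 ] [0.055 0.057]
orange [400.6 320.5] [36.4 37.2] [ 0.4174 -0.11    0.103 ]
pad [181.9 312.4] [51.1 53.4] [0.433 0.237 0.069]
station ((445.87115478515625, 235.79351806640625), (141.28506469726562, 160.09263610839844), 87.05722045898438)
tray ((467.6523742675781, -250.75595092773438), (216.23965454101562, 128.40916442871094), 0.11790169775485992)
[array([ 0.574, -0.184]), array([ 0.579, -0.319]), array([ 0.361, -0.314]), array([ 0.356, -0.184])]
rail [ 0.01980243 -0.9998039   0.6757205   0.0046832 ] -88.865326 -0.2470706858973814 0.1799725725680608 980
```

View pics/crop1.png

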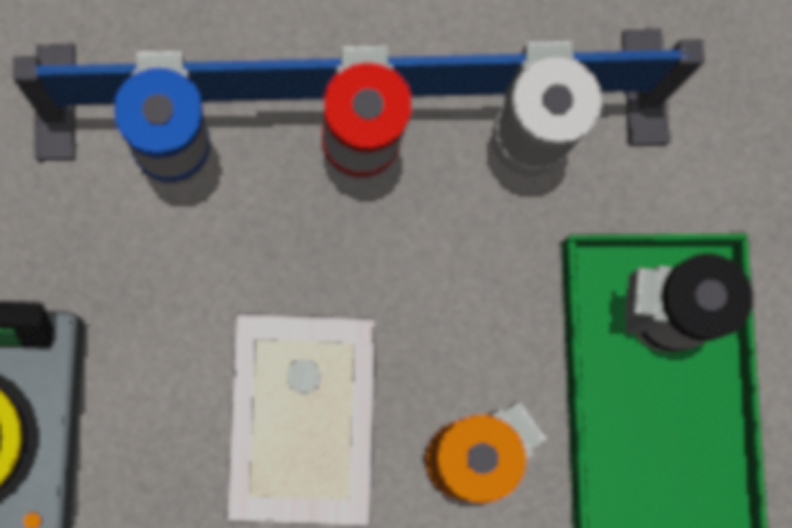

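Confirmed: the red-lidded canister is the one hooked on the rail, at (368,105) in the crop. The orange one stands free on the table and is the look-alike.

```bash
cat >> h.py <<'E'
from scipy.spatial.transform import Rotation as Ro
def delta(x,y,z):
    s=arm.state();R=Ro.from_euler("xyz",s["ee_rot"],degrees=True)
    print("t",round(s["time"],2),"pos",s["position"].round(4),"rpy",s["ee_rot"].round(2),"F",s["ft_force"].round(1),"w",round(s["grip_width"],4),"gf",round(s["gripper_force"],1),"| shift mm",(R.inv().apply(np.array([x,y,z])-s["position"])*1000).round(1))
E
python3 - <<'E'
from h import *
s=arm.state();d=np.array([.6425,-.038,.23])-s["position"];R=Ro.from_euler("xyz",[180,0,1.1],degrees=True);print(R.inv().apply(d)*1000)
E
```

```text
[ 4.92778146e+02 -5.56098690e+02  1.71467054e-01]
```

Request:
{"name": "move_arm", "arguments": {
  "series": "0 0 0 0.12 85; 0 0 0 0.12 85"
}}

```text
time: 0.3
position: [0.1605, -0.6036, 0.2305]
ee_rot: [-179.9, 0.0, 0.9]
ft_force: [0.1, 0.5, 0.2]
grip_width: 0.0849
gripper_force: 0.0
```

Request:
{"name": "move_arm", "arguments": {
  "series": "14 -16 0 0 85; 25 -28 0 0 85; 25 -28 0 0 85; 25 -28 0 0 85; 25 -28 0 0 85; 25 -28 0 0 85; 25 -28 0 0 85; 25 -28 0 0 85; 25 -28 0 0 85; 25 -28 0 0 85; 25 -28 0 0 85; 25 -28 0 0 85; 25 -28 0 0 85; 25 -28 0 0 85; 25 -28 0 0 85; 25 -28 0 0 85; 25 -28 0 0 85; 25 -28 0 0 85; 25 -28 0 0 85; 20 -25 0 0 85"
}}

```text
time: 2.3
position: [0.634, -0.0467, 0.2308]
ee_rot: [-180.0, 0.0, 1.3]
ft_force: [-0.3, -1.1, 0.4]
grip_width: 0.0846
gripper_force: 0.0
```

```bash
python3 - <<'E'
from h import *
c=vision.capture("wrist");save("w1",c["img"])
P=pts(c);delta(.6425,-.038,.2)
hsv=cv2.cvtColor(c["img"],cv2.COLOR_BGR2HSV);red=((hsv[...,0]<8)|(hsv[...,0]>172))&(hsv[...,1]>150)
m=red&(np.abs(P[...,2]-.138)<.008);q=P[m];print(m.sum())
if m.sum()>50: print(((q[:,:2].max(0)+q[:,:2].min(0))/2),np.ptp(q[:,:2],axis=0),q[:,2].mean())
E
```

```text
t 2.35 pos [ 0.6357 -0.0433  0.2307] rpy [-1.7979e+02 -6.0000e-02  1.5000e+00] F [-1.9  1.8  0. ] w 0.0851 gf 0.0 | shift mm [ 6.9 -5.  30.7]
5624
[ 0.64212964 -0.03783153] [0.05562745 0.05527423] 0.13674977264511315
```

Request:
{"name": "move_arm", "arguments": {
  "series": "7 -6 10 0 85; 0 0 0 0 85; 0 0 0 0 85"
}}

```text
time: 2.65
position: [0.6395, -0.0436, 0.2201]
ee_rot: [-180.0, 0.1, 1.1]
ft_force: [0.3, -0.7, -0.0]
grip_width: 0.085
gripper_force: 0.0
```

```bash
python3 - <<'E'
from h import *
delta(.6423,-.038,.081)
E
```

```text
t 2.65 pos [ 0.6395 -0.0436  0.2201] rpy [-1.7999e+02  1.3000e-01  1.1500e+00] F [ 0.3 -0.7 -0. ] w 0.085 gf 0.0 | shift mm [  3.2  -5.5 139.1]
```

View pics/w1.png

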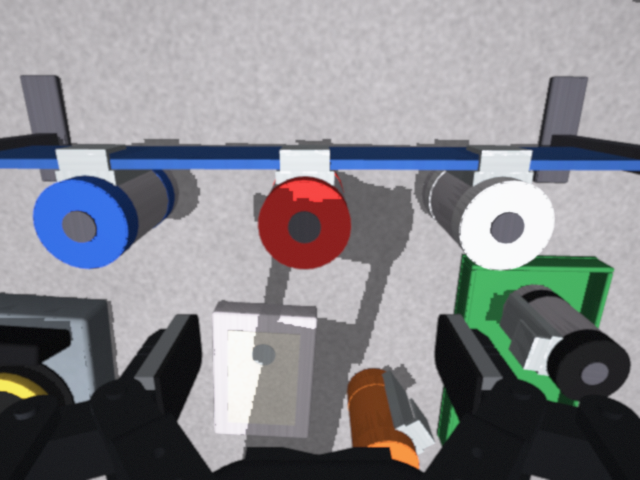

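The wrist view shows the red lid at (304,223), hooked over the rail, with the fingers square to the rail and clear of the blue (85,222) and white (505,223) canisters. I'll descend now.

Request:
{"name": "move_arm", "arguments": {
  "series": "3 -5 0 0 85; 0 0 15 0 85; 0 0 25 0 85; 0 0 25 0 85; 0 0 25 0 85; 0 0 20 0 85; 0 0 15 0 85; 0 0 9 0 85; 0 0 5 0 85; 0 0 0 0 85; 0 0 0 0 85"
}}

```text
time: 3.75
position: [0.6442, -0.0385, 0.0834]
ee_rot: [180.0, -0.1, 1.1]
ft_force: [0.6, 0.3, 1.0]
grip_width: 0.0848
gripper_force: 0.0
```

```bash
python3 - <<'E'
from h import *
delta(.6423,-.038,.081)
E
```

```text
t 3.75 pos [ 0.6442 -0.0385  0.0834] rpy [ 1.7998e+02 -1.0000e-01  1.1300e+00] F [0.6 0.3 1. ] w 0.0848 gf 0.0 | shift mm [-1.9 -0.5  2.4]
```

Request:
{"name": "move_arm", "arguments": {
  "series": "-2 0 2 0 75; 0 0 0 0 65; 0 0 0 0 50; 0 0 0 0 50; 0 0 0 0 50; 0 0 0 0 50; 0 0 0 0 50; 0 0 0 0 50",
  "grip_force": 60
}}

```text
time: 4.55
position: [0.6415, -0.0382, 0.0811]
ee_rot: [-180.0, -0.0, 1.1]
ft_force: [-4.0, 0.3, 5.5]
grip_width: 0.055
gripper_force: 63.5
```

Request:
{"name": "move_arm", "arguments": {
  "series": "0 0 -4 0 50; 0 0 -8 0 50; 0 0 -12 0 50; 0 0 -12 0 50; 0 0 -12 0 50; 0 0 -12 0 50; 0 0 -12 0 50; 0 0 -10 0 50; 0 0 -6 0 50; 0 0 -2 0 50; 0 0 0 0 50; 0 0 0 0 50"
}}

```text
time: 5.75
position: [0.641, -0.0383, 0.1695]
ee_rot: [-180.0, 0.1, 1.1]
ft_force: [0.5, -0.5, -2.8]
grip_width: 0.0548
gripper_force: 63.7
```

```bash
python3 - <<'E'
from h import *
delta(.4337,.2365,.171)
c=vision.capture("scene");save("s2",c["img"][150:420,100:480])
E
```

```text
t 5.75 pos [ 0.641  -0.0383  0.1695] rpy [-1.7999e+02  7.0000e-02  1.1300e+00] F [ 0.5 -0.5 -2.8] w 0.0548 gf 63.7 | shift mm [-201.9 -278.9   -1.2]
```

View pics/s2.png

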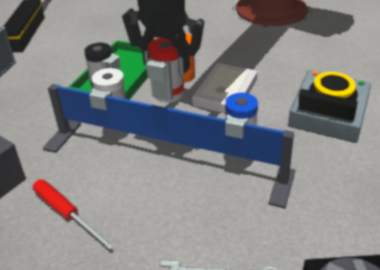

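The picture shows the red canister held upright, free of the rail at (165,65), with blue and white still hanging. I'll back off toward the robot, then go over to the pad.

Request:
{"name": "move_arm", "arguments": {
  "series": "-10 0 0 0 50; -20 0 0 0 50; -25 0 0 0 50; -25 -8 0 0 50; -22 -18 0 0 50; -20 -25 0 0 50; -20 -28 0 0 50; -20 -30 0 0 50; -15 -30 0 0 50; -10 -30 0 0 50; -8 -30 0 0 50; -5 -28 0 0 50; -2 -25 0 0 50; 0 -17 0 0 50; 0 -10 0 0 50; 0 0 0 0 50; 0 0 0 0 50; 0 0 0 0 50"
}}

```text
time: 7.6
position: [0.434, 0.2358, 0.1702]
ee_rot: [180.0, 0.0, 1.1]
ft_force: [-0.3, 0.2, -3.5]
grip_width: 0.055
gripper_force: 64.2
```

```bash
python3 - <<'E'
from h import *
delta(.4337,.2365,.115)
c=vision.capture("top");P=pts(c);save("t2",c["img"][170:430,80:340])
hsv=cv2.cvtColor(c["img"],cv2.COLOR_BGR2HSV);red=((hsv[...,0]<8)|(hsv[...,0]>172))&(hsv[...,1]>150)
w=vision.capture("wrist");save("w2",w["img"])
E
```

```text
t 7.6 pos [0.434  0.2358 0.1702] rpy [1.7998e+02 1.0000e-02 1.0800e+00] F [-0.3  0.2 -3.5] w 0.055 gf 64.2 | shift mm [-0.3 -0.8 55.2]
```

View pics/w2.png

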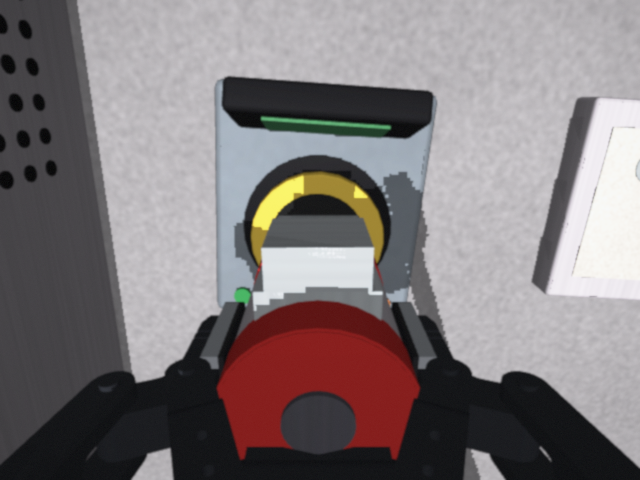

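The wrist view shows the can upright and lined up over the pad (ring centre near (317,225)). I'll lower it onto the pad.

Request:
{"name": "move_arm", "arguments": {
  "series": "0 -1 8 0 50; 0 0 14 0 50; 0 0 14 0 50; 0 0 8 0 50; 0 0 4 0 50; 0 0 3 0 50; 0 0 3 0 50; 0 0 3 0 50; 0 0 3 0 50; 0 0 2 0 50; 0 0 0 0 50"
}}

```text
time: 8.8
position: [0.4347, 0.2378, 0.1096]
ee_rot: [-180.0, -0.1, 1.1]
ft_force: [-1.5, -1.2, 6.1]
grip_width: 0.0549
gripper_force: 64.8
```

Request:
{"name": "move_arm", "arguments": {
  "series": "0 0 2 0 50; 0 0 2 0 50; 0 0 2 0 50; 0 0 1 0 50; 0 0 0 0 50; 0 0 0 0 50"
}}

```text
time: 9.4
position: [0.4349, 0.2378, 0.1037]
ee_rot: [-180.0, -0.1, 1.1]
ft_force: [-3.3, -2.8, 9.7]
grip_width: 0.0547
gripper_force: 65.1
```

Request:
{"name": "move_arm", "arguments": {
  "series": "0 0 1 0 50; 0 0 1 0 50; 0 0 1 0 50; 0 0 0 0 50; 0 0 0 0 50"
}}

```text
time: 9.9
position: [0.4352, 0.2379, 0.1033]
ee_rot: [180.0, -0.1, 1.2]
ft_force: [-11.0, -4.2, 23.7]
grip_width: 0.0546
gripper_force: 66.4
```

The force jumped with no more travel, so the pad is on its stop. Holding.

Request:
{"name": "move_arm", "arguments": {
  "series": "0 0 0 0 50; 0 0 0 0 50; 0 0 0 0 50; 0 0 0 0 50; 0 0 0 0 50; 0 0 0 0 50; 0 0 0 0 50; 0 0 0 0 50; 0 0 0 0 50; 0 0 0 0 50; 0 0 0 0 50; 0 0 0 0 50"
}}

```text
time: 11.1
position: [0.4353, 0.2379, 0.1033]
ee_rot: [180.0, -0.1, 1.2]
ft_force: [-10.2, -4.5, 22.5]
grip_width: 0.0547
gripper_force: 66.4
```

```bash
python3 - <<'E'
from h import *
delta(.4337,.2365,.17)
c=vision.capture("scene");P=pts(c);img=c["img"];save("s3",cv2.resize(img[160:320,360:520],None,fx=3.5,fy=3.5,interpolation=2))
w=vision.capture("wrist");P=pts(w)
h=cv2.cvtColor(w["img"],cv2.COLOR_BGR2HSV);m=(h[...,0]>20)&(h[...,0]<35)&(h[...,1]>150)&(h[...,2]>100)
q=P[m];print(m.sum(),np.percentile(q[:,2],[10,50,90]))
m=((h[...,0]<8)|(h[...,0]>172))&(h[...,1]>150);q=P[m];print("lid z",np.percentile(q[:,2],[50,90]))
E
```

```text
t 11.1 pos [0.4353 0.2379 0.1033] rpy [ 1.7999e+02 -9.0000e-02  1.1500e+00] F [-10.2  -4.5  22.5] w 0.0547 gf 66.4 | shift mm [ -1.5   1.4 -66.7]
4042 [0.05608071 0.05803304 0.05896036]
lid z [0.15879265 0.15959231]
```

View pics/s3.png

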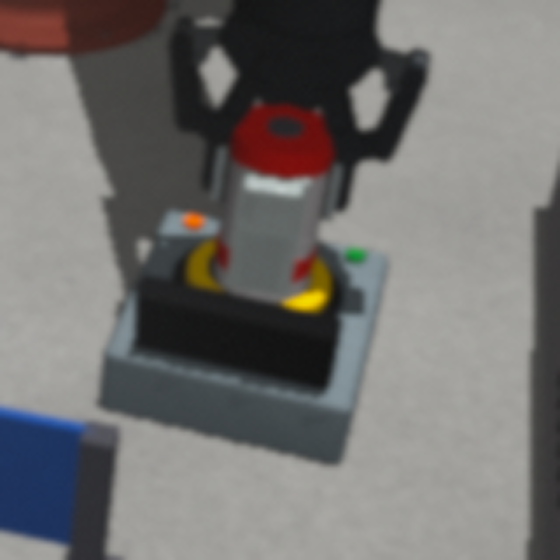

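The pad is at about 57–58 mm, fully down, and the can is upright at its centre (275,230). Next I'll lift and cross to the tray.

Request:
{"name": "move_arm", "arguments": {
  "series": "0 0 -4 0 50; 0 0 -6 0 50; 0 0 -10 0 50; 0 0 -18 0 50; 0 0 -22 0 50; 0 5 -16 0 50; 0 12 -6 0 50; 0 20 0 0 50; 0 28 0 0 50; 0 30 0 0 50; 0 30 0 0 50; 0 30 0 0 50; 0 30 0 0 50; 0 30 0 0 50; 0 30 0 0 50; 0 30 0 0 50; 0 30 0 0 50; 0 30 0 0 50; 0 30 0 0 50; 0 30 0 0 50"
}}

```text
time: 13.2
position: [0.4406, -0.1587, 0.1789]
ee_rot: [-180.0, 0.1, 1.1]
ft_force: [-0.4, 0.9, -3.2]
grip_width: 0.0549
gripper_force: 64.2
```

Request:
{"name": "move_arm", "arguments": {
  "series": "-4 30 0 0 50; -4 25 0 0 50; -2 20 0 0 50; 0 12 0 0 50; 0 6 0 0 50; 0 0 0 0 50; 0 0 0 0 50"
}}

```text
time: 13.9
position: [0.4336, -0.2498, 0.18]
ee_rot: [-180.0, 0.0, 1.2]
ft_force: [0.1, -1.0, -3.7]
grip_width: 0.0547
gripper_force: 64.3
```

```bash
python3 - <<'E'
from h import *
delta(.415,-.25,.053)
w=vision.capture("wrist");save("w3",w["img"])
P=pts(w);h=cv2.cvtColor(w["img"],cv2.COLOR_BGR2HSV)
g=(h[...,0]>50)&(h[...,0]<75)&(h[...,1]>120)
q=P[g&(np.abs(P[...,2]-.005)<.006)];print("floor",q[:,1].min(),q[:,1].max(),q[:,2].mean(),len(q))
m=((h[...,0]<8)|(h[...,0]>172))&(h[...,1]>150);print("lid z",np.percentile(P[m][:,2],[50,90]))
E
```

```text
t 13.9 pos [ 0.4336 -0.2498  0.18  ] rpy [-1.7995e+02  2.0000e-02  1.1700e+00] F [ 0.1 -1.  -3.7] w 0.0547 gf 64.3 | shift mm [-1.85e+01 -1.00e-01  1.27e+02]
floor -0.3124070585931998 -0.19060211502019217 0.006363482953085168 22797
lid z [0.23549058 0.23628392]
```

View pics/w3.png

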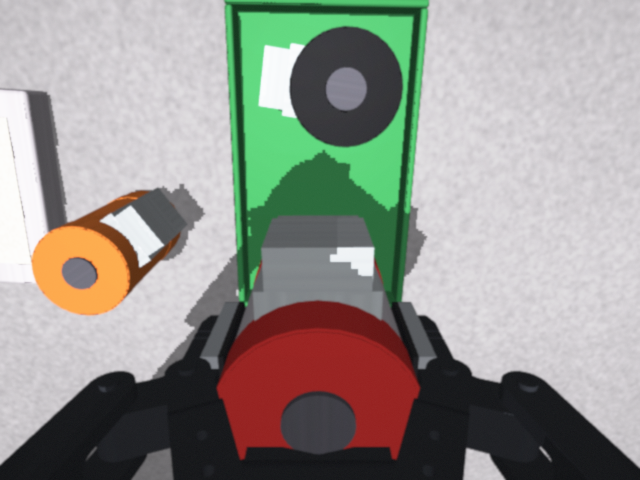

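The wrist view shows the can over the free half of the tray, centred between the walls, with the black canister ahead at (346,88). Moving back 18 mm and lowering.

Request:
{"name": "move_arm", "arguments": {
  "series": "-9 0 5 0 50; -9 0 15 0 50; 0 0 25 0 50; 0 0 25 0 50; 0 0 20 0 50; 0 0 14 0 50; 0 0 9 0 50; 0 0 6 0 50; 0 0 3 0 50; 0 0 2 0 50; 0 0 0 0 50; 0 0 0 0 50"
}}

```text
time: 15.15
position: [0.416, -0.2512, 0.057]
ee_rot: [180.0, -0.1, 1.1]
ft_force: [-0.5, 0.8, -3.0]
grip_width: 0.0542
gripper_force: 64.3
```

Request:
{"name": "move_arm", "arguments": {
  "series": "0 0 2 0 50; 0 0 1 0 50; 0 0 1 0 50; 0 0 1 0 50; 0 0 0 0 50; 0 0 0 0 50"
}}

```text
time: 15.75
position: [0.4157, -0.2509, 0.0516]
ee_rot: [-180.0, -0.0, 1.1]
ft_force: [-0.7, 0.7, -1.1]
grip_width: 0.0552
gripper_force: 64.5
```

Request:
{"name": "move_arm", "arguments": {
  "series": "0 0 1 0 50; 0 0 0 0 50; 0 0 0 0 50"
}}

```text
time: 16.05
position: [0.416, -0.2509, 0.0514]
ee_rot: [-180.0, -0.0, 1.1]
ft_force: [-1.0, 3.3, 5.9]
grip_width: 0.0548
gripper_force: 64.9
```

On the floor. Opening gently, then up.

Request:
{"name": "move_arm", "arguments": {
  "series": "0 0 0 0 58; 0 0 0 0 62; 0 0 0 0 68; 0 0 0 0 76; 0 0 0 0 83; 0 0 0 0 83; 0 0 0 0 83; 0 0 -4 0 83; 0 0 -10 0 83; 0 0 -20 0 83; 0 0 -25 0 83; 0 0 -30 0 83; 0 0 -30 0 83; 0 0 -25 0 83; 0 0 -10 0 83; 0 0 0 0 83; 0 0 0 0 83",
  "grip_force": 20
}}

```text
time: 17.75
position: [0.4152, -0.2505, 0.2033]
ee_rot: [-179.9, 0.1, 1.1]
ft_force: [0.4, -0.3, -0.2]
grip_width: 0.0828
gripper_force: 0.0
```

```bash
python3 - <<'E'
from h import *
delta(.415,-.25,.2)
w=vision.capture("wrist");save("w4",w["img"]);P=pts(w)
h=cv2.cvtColor(w["img"],cv2.COLOR_BGR2HSV);m=((h[...,0]<8)|(h[...,0]>172))&(h[...,1]>150)&(P[...,2]>.095);q=P[m]
print("lid",((q[:,:2].max(0)+q[:,:2].min(0))/2).round(4),np.percentile(q[:,2],[5,50,95]))
A=np.c_[q[:,:2],np.ones(len(q))];print("tilt",np.linalg.lstsq(A,q[:,2],rcond=None)[0][:2])
c=vision.capture("scene");P=pts(c);h=cv2.cvtColor(c["img"],cv2.COLOR_BGR2HSV)
m=(h[...,0]>20)&(h[...,0]<35)&(h[...,1]>150)&(h[...,2]>100);m[:,:390]=0;m[:,480:]=0;m[:200]=0;m[270:]=0;print("pad z",np.percentile(P[m][:,2],[25,50,75]))
cv2.imwrite("pics/end.png",np.hstack([w["img"][::2,::2],c["img"][160:400,120:480]]))
E
```

```text
t 17.75 pos [ 0.4152 -0.2505  0.2033] rpy [-1.7995e+02  6.0000e-02  1.1400e+00] F [ 0.4 -0.3 -0.2] w 0.0828 gf 0.0 | shift mm [-0.2 -0.5  3.3]
lid [ 0.4436 -0.2506] [0.10553538 0.10708725 0.1081972 ]
tilt [0.2829015 0.0080701]
pad z [0.06892553 0.0698923  0.07068462]
```

View pics/end.png

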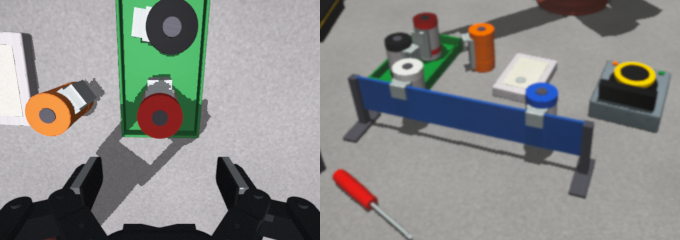

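The red can stands upright in the free half of the tray (160,117 left, 425,35 right). The pad is up at about 69–70 mm, the other objects look unmoved, and the gripper is clear.

```bash
python3 -c "
from cell import arm
print(arm.hand_in())"
```

```text
the job is handed in; nothing more can be done
None
```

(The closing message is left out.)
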